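# Open the flux pot at the goldsmith's bench

## Robot

A 6-joint arm with a two-finger parallel gripper is mounted at the origin on the work surface. World frame = base frame: x ahead of the robot, y to its left, z up, the work surface at z = 0. Lengths are in m, angles in rad, forces in N, time in s.
With the tool pointing down it reaches from about 0.3 to 0.775 m from the base axis. Payload 14.6 kg.
Tool frame: the origin (TCP) lies on the centre line of the jaws, within the pads' length; the fingertips stand 14 mm ahead of it and the grasp point (between the pads) lies 5 mm behind it; x points along the fingers, y is the direction in which the jaws open and shut, and the axes are right-handed (so a half turn about x gives the same grasp; the last joint's range is limited). The gripper opens to 94 mm and grips with 3 to 60 N. Pads are 16 mm wide; open, the fingers measure 119 mm over their backs; the gripper's body (75 mm by 177 mm) begins 78 mm behind the grasp point.
Start: joints at [-0.067, 0.3, 1.521, -0, 1.321, -0.067], TCP at [0.55, -0, 0.219] pointing down, gripper open.
Joint ranges: [-3.03, 3.03], [-0.79, 2.21], [0.23, 2.52], [-1.04, 4.18], [0, 3.07], [-2.55, 2.55]. Speed limits (rad/s): [2.22, 2.22, 2.57, 3.14, 3.14, 3.14].

## Interface

Orientations are given as [roll, pitch, yaw] about the fixed x, y, z axes, in that order (R = Rz(yaw) Ry(pitch) Rx(roll)).
In Python, from station import * gives the robot as it stands. The module is installed in compiled form; this text tells all that it offers.
- The arm moves only by the shell command python3 -m handwheel 'ROWS' [FORCE]. ROWS is JSON, a list of rows, each a list of 3 entries, a list of its own where there are three numbers: the shift along the tool's x, y, z in mm, then the turn about the tool's x in rad, then the gripper command: -1 is fully open, 1 is shut, values between are in proportion. In form: [[[dx, dy, dz], spin, gripper], ...]. A call has exactly 5 rows; each row is the pose to reach, as a shift and turn from the pose measured when the call began, along the tool's axes at that moment; what a row does not reach only later rows make up. A row lasts 1/10 s, in which the tool goes at most 50 mm and 8.59 degrees, less where a joint would pass 70% of its speed; a pose out of reach is approached as far as the arm can. A call with a gripper value outside its range is refused whole. The fingers move at their own pace and stop on an object; FORCE is the grip in N (left out, the last holds). Time passes only in rows, so rows that repeat a pose let the fingers close, or fill a call up. It gives the time, the measured TCP pose, the force and the opening at its end, in the units of the state.
- get_obs(): the state, without advancing time (a new reading comes with each control period).
- camera(name): name is "scene" or "side" or "wrist"; returns (picture, depth): 480x640x3 uint8, blue, green, red; 480x640 float32, m along the optical axis (not along the pixel's ray), 0 where there is no reading.
- camera_info(name): a dict with "fx", "fy", "cx", "cy" (pixels), "extrinsics" (4x4, takes a point from camera to world coordinates). Camera axes: x right, y down, z forward; pixel columns grow to the right and rows downward; lengths in m; the calibration is good to about 2 mm. A picture is of the moment at which its call begins: read the wrist's pose just before it. camera_info takes no time and is no camera call; for the wrist camera it gives the pose at the moment of the call.
- hand_in(): hands the job in, once; it reports no verdict.
The state is a dict: "time_s": time; "qpos": joint angles; "joint_vel": joint speeds; "tau": joint torques, N m; "ee_pos": TCP position; "eef_rot": TCP orientation; "force": force on the tool from outside, world axes, zero at the start; "moment": the same for the moment, N m; "grip_width": finger opening in m.
Only numpy, scipy, OpenCV 4.12 (cv2) and the standard library are available. Lean on these libraries where they do the work, as an engineer would, in place of code of your own. Each camera call takes 0.05 s, during which the arm holds its last target. There are 200 camera calls.

## Task

Open the flux pot for soldering: lift the brass lid off its white pot and set it down gently, knob up, near the middle of the round cork mat so that no part of it overhangs the mat. Don't drop the lid, leave the opened pot standing where it is, and leave the other pot, the one with the blue lid, closed and undisturbed.

Things in the scene. Friction and masses are not known exactly. Their poses are not given: they have to be found in the camera images.
- flux_lid_knob (a point): Grasp point on the loose brass lid of the flux pot: flange 72 mm across, 5 thick; under it a plug 50 across, 7 deep (4 mm play in the pot); on top an upright cylindrical knob 24 across, 30 tall. The point is on the axis, 22 mm above the flange's top, 8 below the knob's top, 34 above the plug's underside. z up, any yaw. About 0.14 kg. Point 87 mm above the bench on the pot, 38 on the mat.
- flux_pot: White ceramic flux pot under the brass lid, loose on the bench, about 0.35 kg: 68 mm across, 60 mm tall, mouth 58 mm across. Origin at the centre of its underside, z up. The lid lifts straight up off it. The two pots and the mat stand in a row across the bench (along y), in any order, at least 140 mm from centre to centre.
- mat_top (a point): Centre of the top face of the round cork mat, 110 mm across and 4 mm thick, fixed flat on the bench; z up.
- other_lid_knob (a point): The same point on the other pot's lid, a bystander: same pot and lid, but the lid is painted blue. Leave it alone. More bystanders lie beyond the row (x above 0.67): a white soldering board 18 mm thick with a tapered steel former 85 mm tall and a silver coil standing on it, a torch on a rest and a dark charcoal block.
Mind the look-alikes: they are no part of the job. What is shaped like the part that bears mat_top but black is not meant. What is shaped like the flux_pot but turquoise is not meant.

How it is judged:
By the outcome, as a careful person would: the job done as asked, in the order asked, and still so for the second after the job is handed in, with the robot touching nothing.
It also fails if it takes over 38 s, if anything falls off the work surface, if the arm or the gripper's body presses on something with over 40 N, if the wrist force passes 120 N, or if a joint passes its speed limit or range.

## Working session

There is one attempt and no reset: what is moved stays moved. The work goes in short steps, Python scripts to look and compute and a shell command to move; the robot and the scene stay as the last step left them, time stands still between calls to the robot, and variables do not carry over. Pictures are saved under pics/ and viewed, about 8 in all and at most 12, crops included, and the job is handed in when it is done.

```bash
mkdir -p pics && python3 - <<'E'
from station import *
import cv2,numpy as np
o=get_obs();print(o['time_s'],o['ee_pos'],o['eef_rot'],o['grip_width'])
for n in ("scene","side"):
    p,d=camera(n);cv2.imwrite(f"pics/{n}0.png",p);np.save(f"pics/{n}0.npy",d)
    i=camera_info(n);print(n,{k:(np.round(v,4).tolist() if k=="extrinsics" else v) for k,v in i.items()})
E
```

```text
0.0 [5.49750482e-01 5.14738205e-06 2.18882899e-01] [-1.63827402  1.56964859  3.07410324] 0.09397292858303667
scene {'fx': 442.29198174419577, 'fy': 442.29198174419577, 'cx': 315.4020433879037, 'cy': 244.5897503730223, 'extrinsics': [[0.1681, 0.5754, -0.8004, 1.2748], [0.9857, -0.0871, 0.1444, -0.0487], [0.0134, -0.8132, -0.5818, 0.657], [0.0, 0.0, 0.0, 1.0]]}
side {'fx': 464.4326861105379, 'fy': 464.4326861105379, 'cx': 315.4776571362743, 'cy': 239.29362518592092, 'extrinsics': [[-0.9871, -0.0781, 0.1401, 0.3818], [-0.1596, 0.5665, -0.8085, 0.773], [-0.0163, -0.8204, -0.5716, 0.5684], [0.0, 0.0, 0.0, 1.0]]}
```

View pics/scene0.png

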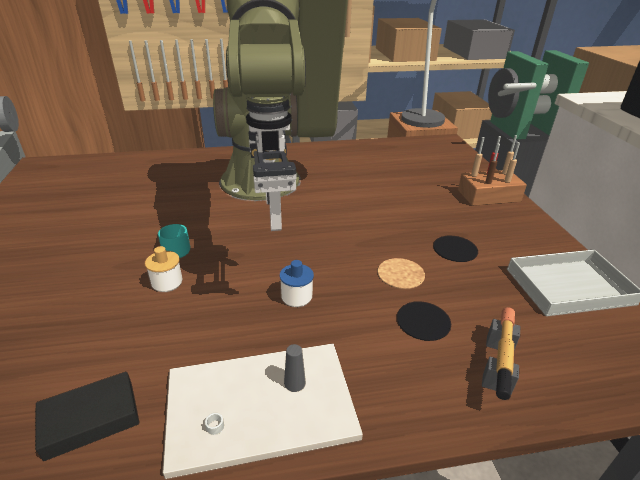

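View pics/side0.png

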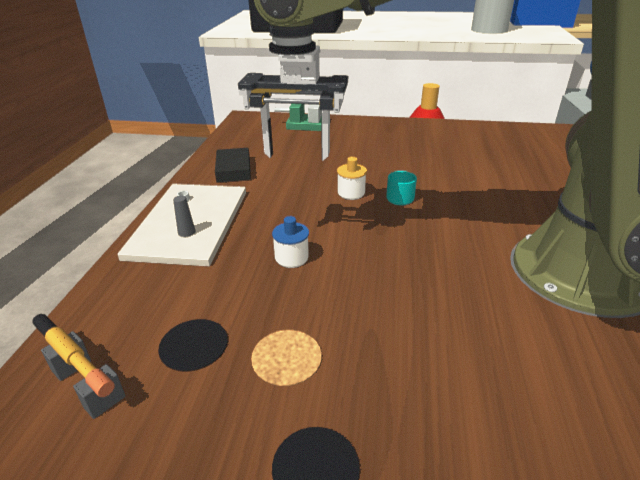

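The scene view shows the brass-lidded white pot at (163,270), the blue-lidded pot at (297,285), the cork mat at (401,272), black discs at (455,248) and (423,320), and a turquoise pot at (173,241). In the side view the brass lid is at (351,175), the blue lid at (291,235) and the cork mat at (287,357).

The targets are the brass lid on the white pot and the cork-coloured disc. The black and turquoise ones are the look-alikes, and the blue-lidded pot is a bystander.

```bash
cat > h.py <<'E'
from station import *
import cv2,numpy as np
def ray(n,u,v,z):
    i=camera_info(n);T=i["extrinsics"];d=T[:3,:3]@np.array([(u-i["cx"])/i["fx"],(v-i["cy"])/i["fy"],1]);return T[:3,3]+d*(z-T[2,3])/d[2]
def cloud(n,d,m):
    i=camera_info(n);T=i["extrinsics"];v,u=np.nonzero(m&(d>0));z=d[v,u]
    return np.c_[(u-i["cx"])/i["fx"]*z,(v-i["cy"])/i["fy"]*z,z]@T[:3,:3].T+T[:3,3]
E
python3 - <<'E'
from h import *
B={"scene":{"lid":(140,240,190,280),"mat":(370,250,435,295),"blue":(275,255,320,290)},"side":{"lid":(330,150,375,185),"mat":(245,322,330,390),"blue":(268,212,315,250)}}
crops=[]
for n in B:
    p=cv2.imread(f"pics/{n}0.png");d=np.load(f"pics/{n}0.npy");h=cv2.cvtColor(p,cv2.COLOR_BGR2HSV)
    for k,(a,b,c,e) in B[n].items():
        m=cv2.inRange(h,(95,120,40),(125,255,255)) if k=="blue" else cv2.inRange(h,(10,90,120),(30,255,255))
        q=np.zeros_like(m);q[b:e,a:c]=m[b:e,a:c]
        nl,lab,st,_=cv2.connectedComponentsWithStats(q);q=(lab==1+st[1:,4].argmax())
        P=cloud(n,d,q)
        print(n,k,q.sum(),"z pct",np.percentile(P[:,2],[2,50,98]).round(4))
        if k=="mat":
            con=max(cv2.findContours(q.astype(np.uint8),0,1)[0],key=len)[:,0]
            W=np.array([ray(n,u,v,.004) for u,v in con])
        else:
            # flange: silhouette ignoring knob; lower half edge at z~.060-.065
            con=max(cv2.findContours(q.astype(np.uint8),0,1)[0],key=len)[:,0]
            x,y,w,hh=cv2.boundingRect(con)
            W=P[(P[:,2]>.058)&(P[:,2]<.068)]
            K=P[P[:,2]>.09];print("  knob top",K.mean(0).round(4),len(K),"knob top ray",ray(n,np.median(np.nonzero(q)[1][np.nonzero(q)[0]<y+4]),y+3,.095).round(4))
        (cx,cy),r=cv2.minEnclosingCircle(W[:,:2].astype(np.float32));print("  circle",round(cx,4),round(cy,4),"r",round(r,4))
    a,b,c,e=B[n]["lid"];crops.append(cv2.resize(p[b-20:e+20,a-30:c+30],(400,300)))
    a,b,c,e=B[n]["mat"];crops.append(cv2.resize(p[b-20:e+20,a-30:c+30],(400,300)))
cv2.imwrite("pics/crop.png",np.vstack([np.hstack(crops[:2]),np.hstack(crops[2:])]))
E
```

```text
scene lid 773 z pct [-0.0002  0.0663  0.0964]
  knob top [ 0.4713 -0.2414  0.095 ] 79 knob top ray [ 0.4668 -0.2487  0.095 ]
  circle 0.4701 -0.2431 r 0.0369
scene mat 2471 z pct [-0.001   0.0027  0.0072]
  circle 0.5079 0.3077 r 0.1117
scene blue 633 z pct [0.0632 0.0666 0.0966]
  knob top [0.5634 0.04   0.0949] 82 knob top ray [0.5601 0.0403 0.095 ]
  circle 0.5616 0.0398 r 0.0362
side lid 1336 z pct [-0.0019  0.0009  0.0945]
  knob top [ 0.4656 -0.2355  0.0941] 50 knob top ray [ 0.4685 -0.27    0.095 ]
  circle 0.463 -0.2375 r 0.0382
side mat 5592 z pct [-0.0011  0.0032  0.0063]
  circle 0.5143 0.2893 r 0.0945
side blue 668 z pct [0.0635 0.066  0.0962]
  knob top [0.557  0.0474 0.0947] 80 knob top ray [0.5561 0.0467 0.095 ]
  circle 0.5574 0.0442 r 0.0363
```

View pics/crop.png

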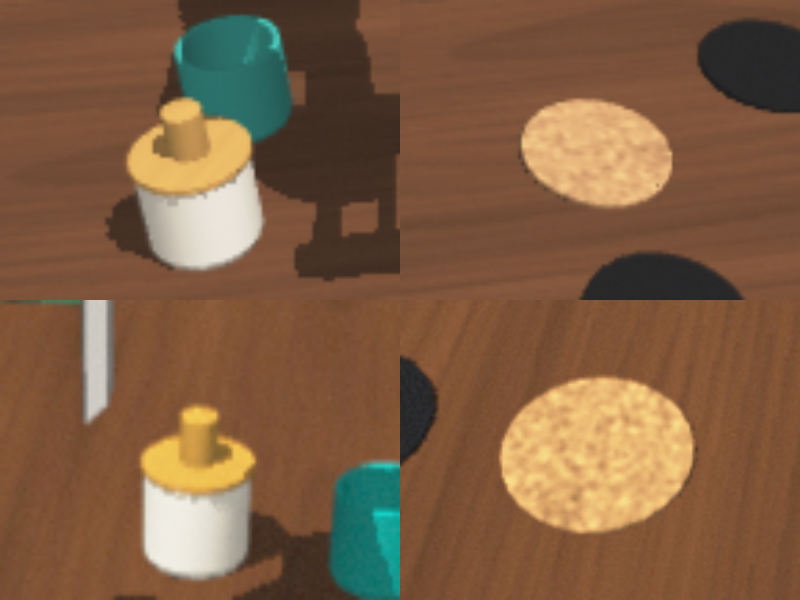

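```bash
cat >> h.py <<'E'
def ell(p,box,lo,hi):
    a,b,c,e=box;m=cv2.inRange(cv2.cvtColor(p,cv2.COLOR_BGR2HSV),lo,hi);q=np.zeros_like(m);q[b:e,a:c]=m[b:e,a:c]
    con=max(cv2.findContours(q,cv2.RETR_EXTERNAL,cv2.CHAIN_APPROX_NONE)[0],key=cv2.contourArea);return con[:,0]
def circ(n,con,z):
    W=np.array([ray(n,u,v,z)[:2] for u,v in con]);A=np.c_[2*W,np.ones(len(W))]
    s=np.linalg.lstsq(A,(W**2).sum(1),rcond=None)[0];return s[:2].round(4),round(float(np.sqrt(s[2]+s[:2]@s[:2])),4)
E
python3 - <<'E'
from h import *
from scipy.spatial.transform import Rotation as R
print(R.from_euler('xyz',get_obs()['eef_rot']).as_matrix().round(3))
i=camera_info("wrist");print(i["extrinsics"].round(3),i["fx"])
for n,bm,bl in(("scene",(370,250,435,295),(140,245,190,285)),("side",(245,322,330,390),(330,150,375,192))):
    p=cv2.imread(f"pics/{n}0.png")
    print(n,p[272 if n=="scene" else 357,[401,365] if n=="scene" else [287,335]].tolist())
    print(n,"mat",circ(n,ell(p,bm,(5,60,165),(30,255,255)),.004))
    c=ell(p,bl,(10,100,150),(30,255,255));x,y,w,h=cv2.boundingRect(c)
    # flange: lower contour part lies on the visible flange rim
    c2=c[c[:,1]>y+ (17 if n=="scene" else 19)];print(n,"lid",(x,y,w,h),circ(n,c2,.0625))
E
```

```text
[[-0.001  1.     0.   ]
 [ 0.     0.    -1.   ]
 [-1.    -0.001 -0.   ]]
[[ 1.     0.002 -0.001  0.55 ]
 [ 0.001 -0.958 -0.288  0.084]
 [-0.002  0.288 -0.958  0.384]
 [ 0.     0.     0.     1.   ]] 365.35855030477023
scene [[115, 167, 221], [61, 84, 128]]
scene mat (array([0.5159, 0.2931]), 0.0541)
scene lid (145, 246, 34, 26) (array([ 0.4694, -0.2426]), 0.0335)
side [[113, 176, 229], [57, 87, 133]]
side mat (array([0.5154, 0.2954]), 0.0547)
side lid (337, 156, 30, 23) (array([ 0.4649, -0.2302]), 0.0272)
```

```bash
python3 -m handwheel '[[[0,-17,48],0,-1],[[0,-34,96],0,-1],[[0,-51,144],0,-1],[[0,-68,192],0,-1],[[0,-82,240],0,-1]]' 15 && python3 -m handwheel '[[[0,0,0],0,-1],[[0,0,0],0,-1],[[0,0,0],0,-1],[[0,0,0],0,-1],[[0,0,0],0,-1]]' && python3 - <<'E'
from h import *
from scipy.spatial.transform import Rotation as R
o=get_obs();print(o['ee_pos'].round(4) if hasattr(o['ee_pos'],'round') else o['ee_pos'],R.from_euler('xyz',o['eef_rot']).as_matrix().round(3).tolist())
p,d=camera("wrist");cv2.imwrite("pics/w1.png",p);np.save("pics/w1.npy",d);np.save("pics/w1T.npy",camera_info("wrist")["extrinsics"])
E
```

```text
time_s: 0.6
ee_pos: [0.4677, -0.238, 0.219]
eef_rot: [-1.738, 1.57, 2.975]
force: [1.0, -0.1, 0.3]
grip_width: 0.0939
time_s: 1.1
ee_pos: [0.4681, -0.237, 0.219]
eef_rot: [-1.737, 1.57, 2.978]
force: [0.0, 0.6, 0.6]
grip_width: 0.0942
[ 0.4681 -0.237   0.219 ] [[-0.001, 1.0, 0.002], [0.0, 0.002, -1.0], [-1.0, -0.001, -0.0]]
```

View pics/w1.png

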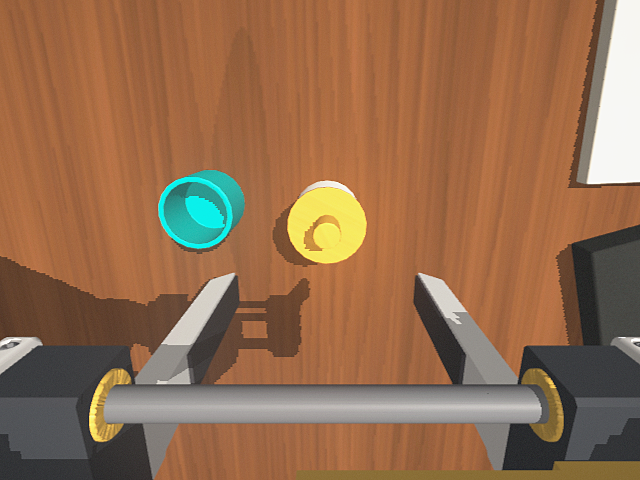

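The wrist view shows the brass flange circle at about (327,225), the knob top at (327,233), and the turquoise rim at (198,213), clear of the open fingers. Next I fit the flange circle.

```bash
python3 - <<'E'
from h import *
p=cv2.imread("pics/w1.png");d=np.load("pics/w1.npy")
c=ell(p,(270,170,385,275),(22,110,120),(40,255,255));print(cv2.boundingRect(c),"flange",circ("wrist",c,.065))
print("knob ray",ray("wrist",327,233,.095).round(4),"turq",ray("wrist",198,213,.06).round(4))
m=np.zeros(d.shape,bool);m[180:270,285:370]=1;P=cloud("wrist",d,m);K=P[(P[:,2]>.09)];F=P[(P[:,2]>.055)&(P[:,2]<.075)]
print("knob depth",K.mean(0).round(4),len(K),"flange",cv2.minEnclosingCircle(F[:,:2].astype(np.float32)),F[:,2].mean())
E
```

```text
(288, 187, 79, 76) flange (array([ 0.4682, -0.2413]), 0.0351)
knob ray [ 0.4685 -0.239   0.095 ] turq [ 0.3511 -0.2308  0.06  ]
knob depth [ 0.4676 -0.2407  0.0943] 619 flange ((0.46764087677001953, -0.24174493551254272), 0.03613700345158577) 0.06466701173621264
```

```bash
python3 -m handwheel '[[[30,0,3.5],0,-1],[[65,0,3.5],0,-1],[[100,0,3.5],0,-1],[[120,0,3.5],0,-1],[[135,0,3.5],0,-1]]' 15 && python3 -m handwheel '[[[0,0,0],0,-1],[[0,0,0],0,-1],[[0,0,0],0,-1],[[0,0,0],0,-1],[[0,0,0],0,-1]]'
```

```text
time_s: 1.65
ee_pos: [0.4676, -0.2399, 0.0824]
eef_rot: [-1.972, 1.568, 2.743]
force: [-0.2, 0.4, 0.2]
grip_width: 0.0943
time_s: 2.15
ee_pos: [0.4678, -0.24, 0.083]
eef_rot: [-1.895, 1.569, 2.82]
force: [-0.4, -1.0, -0.1]
grip_width: 0.094
```

```bash
python3 -m handwheel '[[[0,0,0],0,0.2],[[0,0,0],0,0.4],[[0,0,0],0,0.45],[[0,0,0],0,0.5],[[0,0,0],0,0.55]]' 20 && python3 -m handwheel '[[[0,0,0],0,1],[[0,0,0],0,1],[[0,0,0],0,1],[[0,0,0],0,1],[[0,0,0],0,1]]' 20
```

```text
time_s: 2.65
ee_pos: [0.4678, -0.24, 0.083]
eef_rot: [-1.88, 1.569, 2.835]
force: [0.5, 0.8, -0.3]
grip_width: 0.0573
time_s: 3.15
ee_pos: [0.4679, -0.24, 0.083]
eef_rot: [-1.894, 1.569, 2.821]
force: [0.4, 1.6, -0.2]
grip_width: 0.0235
```

Gripped at 23.5 mm. Next I lift straight up, slowly at first.

```bash
python3 -m handwheel '[[[-3,0,0],0,1],[[-7,0,0],0,1],[[-12,0,0],0,1],[[-18,0,0],0,1],[[-25,0,0],0,1]]' 20 && python3 -m handwheel '[[[-15,0,0],0,1],[[-35,0,0],0,1],[[-60,0,0],0,1],[[-80,0,0],0,1],[[-90,0,0],0,1]]' && python3 - <<'E'
from h import *
a,_=camera("scene");b,_=camera("side");cv2.imwrite("pics/l.png",np.hstack([cv2.resize(a[150:350,60:310],(400,320)),cv2.resize(b[60:260,230:480],(400,320))]))
E
```

```text
time_s: 3.65
ee_pos: [0.4679, -0.24, 0.1086]
eef_rot: [-1.884, 1.569, 2.831]
force: [-0.2, 0.2, -1.4]
grip_width: 0.0233
time_s: 4.15
ee_pos: [0.4685, -0.2403, 0.2008]
eef_rot: [0.619, 1.57, -0.949]
force: [-0.5, 0.3, -1.0]
grip_width: 0.0233
```

View pics/l.png

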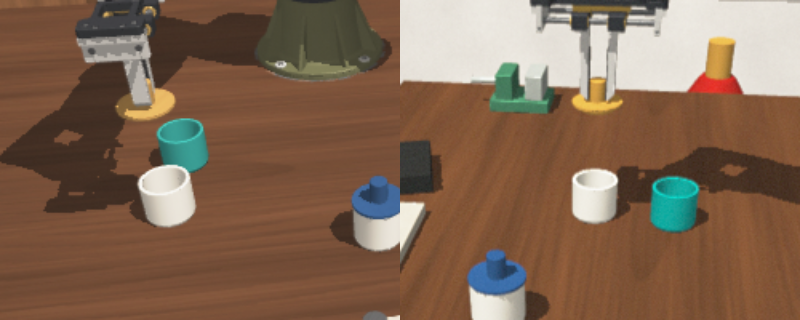

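The lid is held level in the air and the open pot stands in place. Next is the carry, +y 534 mm and +x 47 mm, high over the blue pot.

```bash
python3 -m handwheel '[[[0,2,-15],0,1],[[0,4,-45],0,1],[[0,8,-80],0,1],[[0,12,-115],0,1],[[0,16,-150],0,1]]' && python3 -m handwheel '[[[0,3,-35],0,1],[[0,6,-70],0,1],[[0,9,-105],0,1],[[0,12,-140],0,1],[[0,16,-175],0,1]]' && python3 -m handwheel '[[[0,3,-35],0,1],[[0,6,-70],0,1],[[0,9,-105],0,1],[[0,12,-135],0,1],[[0,13,-155],0,1]]' && python3 -m handwheel '[[[0,1,-15],0,1],[[0,2,-25],0,1],[[0,2,-30],0,1],[[0,2,-30],0,1],[[0,2,-30],0,1]]'
```

```text
time_s: 4.75
ee_pos: [0.4835, -0.088, 0.1987]
eef_rot: [-1.535, 1.569, -3.103]
force: [-0.2, 0.6, -1.6]
grip_width: 0.0232
time_s: 5.25
ee_pos: [0.4981, 0.0893, 0.1976]
eef_rot: [-1.545, 1.568, -3.113]
force: [-0.0, -0.8, -0.9]
grip_width: 0.0232
time_s: 5.75
ee_pos: [0.5095, 0.2468, 0.1961]
eef_rot: [-1.45, 1.566, -3.017]
force: [-0.3, -1.3, -1.4]
grip_width: 0.0235
time_s: 6.25
ee_pos: [0.5115, 0.2762, 0.196]
eef_rot: [-1.427, 1.566, -2.994]
force: [-0.6, 0.2, -0.7]
grip_width: 0.0234
```

```bash
python3 -m handwheel '[[[5,4,-14],0,1],[[35,4,-18],0,1],[[70,4,-18],0,1],[[105,4,-18],0,1],[[125,4,-18],0,1]]' && python3 -m handwheel '[[[8,0,0],0,1],[[14,0,0],0,1],[[19,0,0],0,1],[[22,0,0],0,1],[[24,0,0],0,1]]' && python3 - <<'E'
from h import *
from scipy.spatial.transform import Rotation as R
o=get_obs();print(o['ee_pos'],o['force'],R.from_euler('xyz',o['eef_rot']).as_matrix().round(3).tolist())
a,_=camera("scene");b,_=camera("side");cv2.imwrite("pics/m.png",np.hstack([cv2.resize(a[190:310,340:490],(400,320)),cv2.resize(b[230:400,190:400],(400,320))]))
E
```

```text
time_s: 6.75
ee_pos: [0.514, 0.294, 0.0679]
eef_rot: [-1.315, 1.563, -2.883]
force: [0.8, 0.2, -0.5]
grip_width: 0.0234
time_s: 7.25
ee_pos: [0.5141, 0.2941, 0.0443]
eef_rot: [-1.345, 1.564, -2.913]
force: [1.0, 0.2, -1.6]
grip_width: 0.0238
[0.51408108 0.29412519 0.04432156] [ 1.01152115  0.15414524 -1.56466647] [[-0.007, 1.0, 0.003], [-0.002, 0.003, -1.0], [-1.0, -0.007, 0.002]]
```

View pics/m.png

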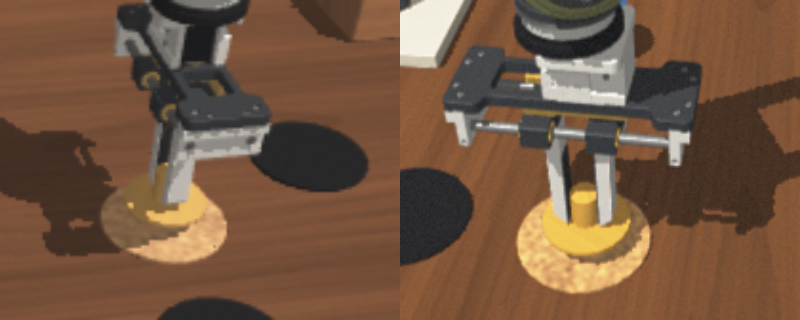

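The lid hangs level over the mat, about 10 mm up. I lower it slowly and watch the force.

```bash
python3 -m handwheel '[[[2,0,0],0,1],[[4,0,0],0,1],[[6,0,0],0,1],[[7,0,0],0,1],[[8,0,0],0,1]]' && python3 -m handwheel '[[[0.5,0,0],0,1],[[1,0,0],0,1],[[1.5,0,0],0,1],[[2,0,0],0,1],[[2,0,0],0,1]]'
```

```text
time_s: 7.85
ee_pos: [0.5138, 0.294, 0.036]
eef_rot: [-1.326, 1.563, -2.893]
force: [-0.6, -0.4, -0.9]
grip_width: 0.0234
time_s: 8.35
ee_pos: [0.5138, 0.294, 0.0341]
eef_rot: [-1.332, 1.563, -2.899]
force: [-1.0, -1.1, 0.2]
grip_width: 0.0236
```

```bash
python3 -m handwheel '[[[0.5,0,0],0,1],[[0.5,0,0],0,1],[[1,0,0],0,1],[[1,0,0],0,1],[[1,0,0],0,1]]' 10
```

```text
time_s: 8.85
ee_pos: [0.5139, 0.2941, 0.0339]
eef_rot: [-1.339, 1.563, -2.907]
force: [-3.6, -2.7, 8.0]
grip_width: 0.0241
```

Contact is made (force rose to 8 N and z stopped falling). I ease off, then open.

```bash
python3 -m handwheel '[[[0,0,0],0,1],[[0,0,0],0,0.45],[[0,0,0],0,0.3],[[0,0,0],0,0],[[0,0,0],0,-0.4]]' 3 && python3 -m handwheel '[[[0,0,0],0,-1],[[0,0,0],0,-1],[[0,0,0],0,-1],[[0,0,0],0,-1],[[0,0,0],0,-1]]' && python3 -m handwheel '[[[-10,0,0],0,-1],[[-30,0,0],0,-1],[[-60,0,0],0,-1],[[-100,0,0],0,-1],[[-140,0,0],0,-1]]' && python3 -m handwheel '[[[-20,0,30],0,-1],[[-20,0,70],0,-1],[[-20,0,110],0,-1],[[-20,0,140],0,-1],[[-20,0,140],0,-1]]' && python3 - <<'E'
from h import *
a,da=camera("scene");b,db=camera("side")
cv2.imwrite("pics/f.png",np.hstack([cv2.resize(a[200:350,100:500],(400,300)),cv2.resize(b[100:400,200:440],(400,500))[:300] if 0 else cv2.resize(b[140:400,220:430],(400,300))]))
for n,p,d,bm in(("scene",a,da,(360,230,440,300)),("side",b,db,(245,300,335,395))):
    x,y,e,f=bm;m=np.zeros(d.shape,bool);m[y:f,x:e]=1;P=cloud(n,d,m&(p[:,:,2]>100));K=P[(P[:,2]>.036)&(P[:,2]<.06)]
    print(n,"knob top",K.mean(0).round(4),K[:,2].std().round(4),len(K),"max z",np.percentile(P[:,2],99.5))
    print("  mat+lid outline",circ(n,ell(p,bm,(5,60,165),(30,255,255)),.004))
E
```

```text
time_s: 9.35
ee_pos: [0.5139, 0.2941, 0.0338]
eef_rot: [-1.34, 1.563, -2.908]
force: [-0.6, 0.7, 0.8]
grip_width: 0.0456
time_s: 9.85
ee_pos: [0.5139, 0.2941, 0.0338]
eef_rot: [-1.34, 1.563, -2.908]
force: [-0.5, -0.5, 0.3]
grip_width: 0.0856
time_s: 10.35
ee_pos: [0.5146, 0.2942, 0.176]
eef_rot: [-1.345, 1.563, -2.912]
force: [0.6, -0.2, -0.2]
grip_width: 0.0941
time_s: 10.85
ee_pos: [0.5154, 0.1514, 0.1973]
eef_rot: [-1.275, 1.564, -2.846]
force: [-0.7, 0.6, 0.7]
grip_width: 0.0938
scene knob top [0.5174 0.29   0.0441] 0.0039 90 max z 0.047039331541168426
  mat+lid outline (array([0.513 , 0.2944]), 0.0558)
side knob top [0.5108 0.2984 0.0446] 0.0033 204 max z 0.04694227935126445
  mat+lid outline (array([0.5153, 0.2953]), 0.0548)
```

View pics/f.png

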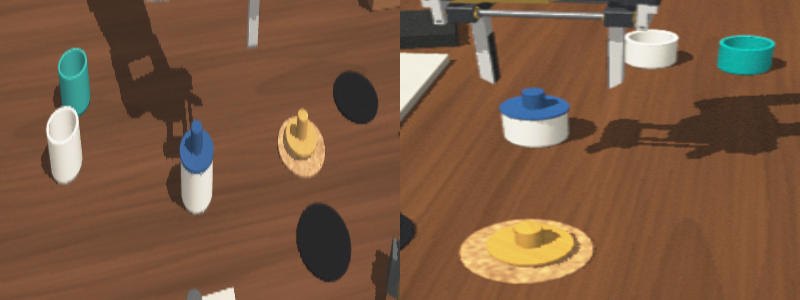

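The lid sits knob up, centred on the mat, with its knob top at about 46 mm as expected. The pots are in place and the gripper is clear.

```bash
python3 -c "from station import *; print(hand_in())"
```

```text
the job is handed in; nothing more can be done
None
```

The brass lid is off its white pot and lying knob up on the cork mat. I handed the job in at about 11 s; no verdict is reported.

- **Lift and placing:** I gripped the knob (23.5 mm opening, 20 N), lifted straight up and carried it high over the blue-lidded pot. I lowered it until the force reached about 8 N at touch, then released and backed off.
- **Position:** At release the gripper was at (0.514, 0.294), about 2 mm from the mat centre I measured at (0.516, 0.294). The flange has about 17 mm of mat around it on all sides.
- **Height:** The top of the knob reads about 46–47 mm in both views, which matches a lid lying flat on the mat.
- **Other objects:** In the last pictures the open white pot, the blue-lidded pot and the turquoise pot look undisturbed. I checked that by eye only, not by measuring again.
- **Disagreements:** The scene and side cameras differed by 8–12 mm on the lid before the grasp, so I used the wrist camera's fit. They also differed by about 11 mm on the knob top after placing, each shifted towards its own camera; the mean is (0.514, 0.294).

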